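# Back off the ratchet of a kitchen press

## Robot

A 6-joint arm with a two-finger parallel gripper is mounted at the origin on a cart in front of the work surface, level with it; the furniture and walls round the work are solid. World frame = base frame: x ahead of the robot, y to its left, z up, the work surface at z = 0. Lengths are in mm, angles in rad, forces in N, time in s.
With the tool pointing down it reaches from about 375 to 825 mm from the base axis. Payload 5.5 kg.
Tool frame: the origin (TCP) lies on the mounting face of the last link; the fingertips stand 173 mm ahead of it and the grasp point (between the pads) lies 155 mm ahead of it; z points along the fingers, y is the line along which they close (so a half turn about z gives the same grasp; the last joint's range is limited). The gripper opens to 85 mm and grips with 20 to 120 N. Pads are 22 mm wide; open, the fingers measure 114 mm over their backs; the gripper's body (76 mm by 85 mm) begins 54 mm behind the grasp point. The pads swing forward as they close: fully open they stand 13 mm farther back than shut.
Start: joints at [-1.232, 0.314, -0.047, 1.21, 0, 1.571], TCP at [199.41, -565.89, 404.699] pointing down, gripper open.
Joint ranges: [-2.67, 2.67], [-0.69, 1.73], [-1.03, 1.25], [-2.08, 2.16], [-1.42, 1.45], [-3.14, 3.14]. Speed limits (rad/s): [2.39, 2.39, 3.01, 3.14, 3.14, 3.14].

## Interface

Orientations are given as a rotation vector (axis times angle).
In Python, from rig import r gives the robot as it stands.
- The arm moves only by the tool send_rows, never from a script. Its argument "plan" is a list of rows, each a list of 6 numbers: the shift along the tool's x, y, z in mm, then the turn, a rotation vector about the tool's x, y, z in degrees. In form: [[x, y, z, ax, ay, az], ...]. A call has 1 to 20 rows; each row is the pose to reach, as a shift and turn from the pose commanded when the call began, along the tool's axes at that moment; what a row does not reach only later rows make up. A row lasts 1/10 s, in which the tool goes at most 50 mm and 8.59 degrees, less where a joint would pass 70% of its speed; a pose out of reach is approached as far as the arm can. A call with a gripper value outside its range is refused whole. "claw" is the finger opening in mm, from 0 to 85.4, set as the call begins (left out, the last holds). The fingers move at their own pace and stop on an object; "squeeze" is the grip in N (left out, the last holds). Time passes only in rows, so rows that repeat a pose let the fingers close. It gives the time, the measured TCP pose, the force, the opening and the grip force at its end, in the units of the state.
- r.observe(): the state, without advancing time (a new reading comes with each control period).
- r.capture(name): name is "scene" or "top"; returns a dict with "img" (420x560x3 uint8, blue, green, red), "z_map" (420x560 float32, mm along the optical axis (not along the pixel's ray), 0 where there is no reading), "mtx" (3x3 intrinsics, pixels), "pose" (4x4, takes a point from camera to world coordinates). Camera axes: x right, y down, z forward; pixel columns grow to the right and rows downward; lengths in mm; the calibration is good to about 2 mm. A picture is of the moment at which its call begins.
- r.hand_in(): hands the job in; it is judged then, once.
The state is a dict: "clock": time; "joint_pos": joint angles; "joint_vel": joint speeds; "tau": joint torques, N m; "ee_pos": TCP position; "tool_rot": TCP orientation; "contact_force": force on the tool from outside, world axes, zero at the start; "torque": the same for the moment, N m; "opening": opening from 0.0 (shut) to 1.0 (fully open); "grasp_force": force on a finger pad.
Only numpy, scipy, OpenCV 4.12 (cv2) and the standard library are available. Lean on these libraries where they do the work, as an engineer would, in place of code of your own. Each camera call takes 0.05 s, during which the arm holds its last target. There are 200 camera calls.

## Task

Release the press: swing its blue pawl right out of the ratchet teeth and leave it out, then wind the wheel backwards (anticlockwise) by its crank peg until the red lug comes up against the orange stop. Press it gently home there for half a second with about 15 N on the peg, never more than about 25 N, and leave it touching the stop; do not force the wheel against the pawl, and leave the things around the press alone.

Things in the scene. Friction and masses are not known exactly. Their poses are not given: they have to be found in the camera images.
- press: White kitchen press, fixed: grey base 150x180 mm, two steel posts, round white head (156 mm across, its top 87 mm above the worktop) with an ear for the pawl. Origin: centre of the underside, on the wheel's upright axis; z up. Yaw -0.5 to 0.2 rad; at yaw 0 the pawl is on the -y side. A steel plate below the head rises 3 mm per radian of the wheel.
- wheel: Metal ratchet wheel, 12 saw teeth (tips 54 mm from the axis), flat on the press head, turning about its upright z axis. Origin on the axis at the head's top; teeth 10 to 18 mm above. Backwards = anticlockwise from above = rising yaw. Runs stiffly either way (0.22 N m, about 5.5 N at the crank peg) and stays where left. With the pawl in the teeth it turns back at most 0.1 rad.
- crank_peg (a point): Grip point on the wheel's upright round black crank peg, 40 mm from the wheel's axis; the peg is 16 mm in diameter and stands from 18 to 63 mm above the head's top; this point is 45 mm above it (132 mm above the worktop). It travels with the wheel on a 40 mm circle; its black sleeve spins freely on its own axis, so a grip need not turn along.
- lug_face (a point): On the red lug, a bar 6 mm high under the wheel that sticks out past the teeth to 68 mm from the axis: the middle of its leading (anticlockwise) face, 62 mm from the axis, 7 mm above the head's top.
- pawl: Blue pawl, 8 mm thick, flat on the press head. Origin at its upright pivot pin, 91 mm from the wheel's axis (+55, -72 mm in the press frame), at the head's top. Anticlockwise from above (rising yaw) swings its nose outwards, out of the teeth. Yaw equals the press's when home; swing ends 0.95 rad out. Stiff pivot (0.12 N m, about 3 N at its peg): it stays where left.
- pawl_nose (a point): Middle of the pawl's square nose (8x9 mm), 54 mm from the pivot; 52 mm from the wheel's axis when it is in the teeth.
- pawl_peg (a point): Grip point on the pawl's upright round blue peg, 14 mm in diameter, 45 mm from the pivot, standing from 18 to 60 mm above the head's top; this point is 45 mm above it (132 mm above the worktop). It moves with the pawl about the pivot.
- stop: Thin dark collar on the press head, 143 mm across, origin on the wheel's axis, carrying an orange block (16 mm radially, 12 mm wide, 24 mm high, middle 64 mm from the axis) that the red lug meets. The block is rigid, clamped anywhere along the collar, NOT told by this pose: the wheel turns back 1.9 to 3.3 rad before the lug meets it. It gets 0.65 of what a push on the peg exceeds the drag by.
- mug_white: Bystander, loose: white mug with a diamond pattern, 86x116x101 mm; origin at the centre of its underside. Not to be disturbed.
- apple: Bystander, loose: green apple, 75x74x68 mm; origin at the centre of its underside. Not to be disturbed.
- tin_beans: Bystander, loose: red food tin, 75x75x110 mm; origin at the centre of its underside. Not to be disturbed.
- spice_a: Bystander, loose: spice jar with a red cap, 45x45x106 mm; origin at the centre of its underside. Not to be disturbed.
- tea_box: Bystander, loose: dark tea box, 64x142x75 mm; origin at the centre of its underside. Not to be disturbed.

How it is judged:
By the outcome, as a careful person would: the job done as asked, in the order asked, and still so for the second after the job is handed in, with the robot touching nothing.
It also fails if it takes over 72 s, if anything falls off the work surface, if the arm or the gripper's body presses on something with over 40 N, if the wrist force passes 120 N, or if a joint passes its speed limit or range.

## Working session

There is one attempt and no reset: what is moved stays moved. The work goes in short steps, Python scripts to look and compute and a tool call to move; the robot and the scene stay as the last step left them, time stands still between calls to the robot, and variables do not carry over. Pictures are saved under pics/ and viewed, at most 10 in all, crops included, and the job is handed in when it is done.

Besides the shell and the picture viewer there is one more tool, called after ">>>" as name(argument=value, ...) on one line, values as JSON. send_rows: Moves the arm, as the interface text tells. Its arguments: {"type":"object","properties":{"plan":{"type":"array","items":{"type":"array","items":{"type":"number"}}},"claw":{"type":"number"},"squeeze":{"type":"number"}},"required":["plan"]}

```bash
mkdir -p pics; ls; python3 - <<'E'
from rig import r
import cv2
s=r.observe();print(s)
for n in("scene","top"):
    c=r.capture(n);cv2.imwrite(f"pics/{n}0.png",c["img"]);print(n,c["mtx"],c["pose"].round(3))
E
```

```text
pics
{'clock': 0.0, 'joint_pos': array([-1.23199650e+00,  3.14240178e-01, -4.80989671e-02,  1.21019886e+00,
        2.26144530e-05,  1.57080085e+00]), 'joint_vel': array([-0.00055477, -0.00094516, -0.00107109, -0.00116854, -0.000104  ,
        0.00040276]), 'tau': array([ 3.29113300e-04, -5.39592183e+01,  3.39745688e+01,  1.92697614e-02,
       -1.46479761e-04, -7.50344810e-06]), 'ee_pos': array([ 199.32064055, -565.61907924,  403.81710266]), 'tool_rot': array([-3.09492950e+00, -5.29346760e-01,  4.25992259e-04]), 'contact_force': array([-0.41020353,  0.46152543, -0.00590199]), 'torque': array([-0.00771816,  0.00346201, -0.00494798]), 'grasp_force': 0.0, 'opening': 1.0015177937165467}
scene [[430.4425055    0.         281.41531015]
 [  0.         430.4425055  211.36577798]
 [  0.           0.           1.        ]] [[-9.770000e-01 -1.000000e-01  1.880000e-01  2.504580e+02]
 [-2.130000e-01  4.730000e-01 -8.550000e-01  1.256355e+03]
 [-4.000000e-03 -8.750000e-01 -4.830000e-01  8.340850e+02]
 [ 0.000000e+00  0.000000e+00  0.000000e+00  1.000000e+00]]
top [[439.78565583   0.         276.51701715]
 [  0.         439.78565583 200.60085346]
 [  0.           0.           1.        ]] [[-4.000000e-03 -9.880000e-01  1.540000e-01  3.110070e+02]
 [-1.000000e+00  7.000000e-03  1.300000e-02 -2.197800e+01]
 [-1.400000e-02 -1.540000e-01 -9.880000e-01  1.346803e+03]
 [ 0.000000e+00  0.000000e+00  0.000000e+00  1.000000e+00]]
```

View pics/scene0.png

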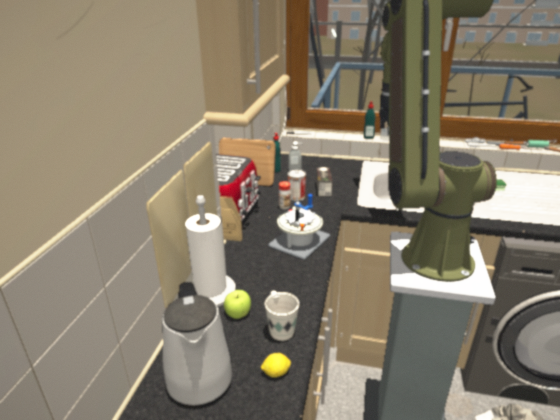

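View pics/top0.png

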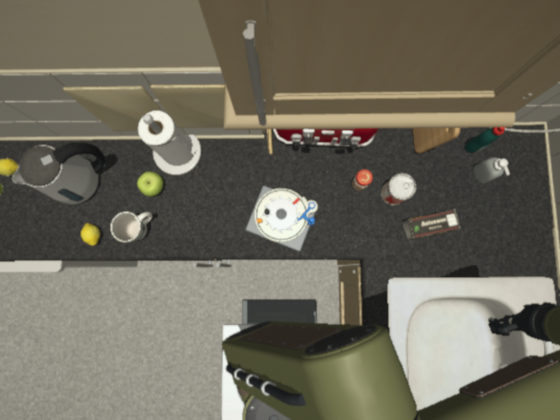

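The press is at about (282,215) in the top view and (300,225) in the scene view, and the mug, apple, tin, jar and tea box are all clear of it. Next I'll zoom in on the press.

```bash
python3 - <<'E'
import cv2,numpy as np
a=cv2.imread("pics/top0.png")[175:260,235:335];b=cv2.imread("pics/scene0.png")[185:260,260:340]
a=cv2.resize(a,(400,340),interpolation=cv2.INTER_CUBIC);b=cv2.resize(b,(363,340),interpolation=cv2.INTER_CUBIC)
cv2.imwrite("pics/crop0.png",np.hstack([a,b]))
E
```

```text
(no output)
```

View pics/crop0.png

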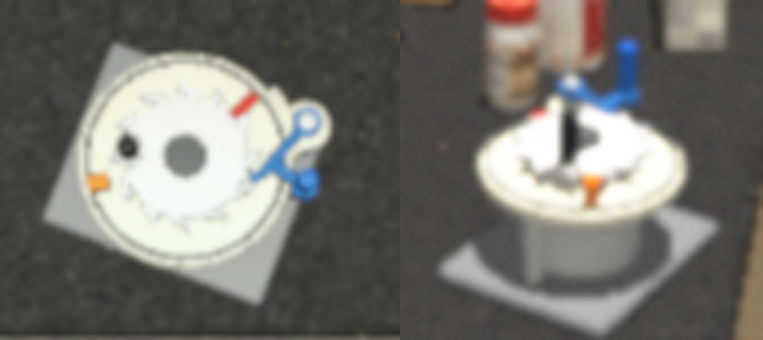

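The crop (scale 4, offset 235,175) shows the hub at (185,155), the black peg at (128,145), the red lug at (245,104) and the orange block at (98,182). The pawl pivot is at (308,122) and its peg at (307,183).

```bash
cat > h.py <<'E'
import cv2,numpy as np
from rig import r
def ray(c,u,v,z):
    d=c["pose"][:3,:3]@np.linalg.inv(c["mtx"])@[u,v,1];o=c["pose"][:3,3]
    return o+d*(z-o[2])/d[2]
def hull(c,hue,box,s=90,vmin=50,):
    x0,x1,y0,y1=box
    h=cv2.cvtColor(c["img"],cv2.COLOR_BGR2HSV);m=np.zeros(h.shape[:2],bool)
    m[y0:y1,x0:x1]=cv2.inRange(h,(hue[0],s,vmin),(hue[1],255,255))[y0:y1,x0:x1]>0
    return m
def cen(m): y,x=np.nonzero(m); return x.mean(),y.mean(),len(x)
def ang(p,o): return float(np.arctan2(*(p-o)[1::-1]))
E
python3 - <<'E'
from h import *
c=r.capture("top"); box=(245,325,180,250)
img=c["img"].astype(int)
hsv=cv2.cvtColor(c["img"],cv2.COLOR_BGR2HSV)
# head disc from depth: points with z 80..160 in box
v,u=np.mgrid[0:420,0:560]; P=np.stack([(u-c["mtx"][0,2])/c["mtx"][0,0],(v-c["mtx"][1,2])/c["mtx"][1,1],np.ones_like(u)],-1)*c["z_map"][...,None]
W=P@c["pose"][:3,:3].T+c["pose"][:3,3]
m=hull(c,(0,179),box,0,0)&(W[...,2]>78)&(W[...,2]<93)
print("z med head",np.median(W[m][:,2]),m.sum())
white=hull(c,(0,179),box,0,150)
mm=(hull(c,(0,179),box,0,0)&(W[...,2]>70)).astype(np.uint8)
cnt=max(cv2.findContours(mm,0,1)[0],key=len)[:,0]
pts=np.array([ray(c,*p,87)[:2] for p in cnt])
from scipy.optimize import least_squares
f=least_squares(lambda q:np.hypot(*(pts-q[:2]).T)-78,pts.mean(0),loss="soft_l1")
f2=least_squares(lambda q:np.hypot(*(pts-q[:2]).T)-q[2],[*pts.mean(0),78],loss="soft_l1",f_scale=2)
print("head",f.x,f2.x)
o=np.array([*f2.x[:2],87])
blue=hull(c,(98,125),box)
for n,hue,z in(("red",(0,6),96),("orange",(9,22),111)):
    k=hull(c,hue,box,120,90)
    if n=="red":k|=hull(c,(172,179),box,120,90)
    t=cen(k);p=ray(c,*t[:2],z);print(n,t,p,np.hypot(*(p-o)[:2]),ang(p,o))
k=hull(c,(0,179),(260,275,205,218),0,0)&(img.sum(2)<200);t=cen(k);p=ray(c,*t[:2],140);print("black",t,p,np.hypot(*(p-o)[:2]),ang(p,o))
# pegs by depth
for n,b in(("peg",(262,272,205,218)),("pawlpeg",(305,320,214,228))):
    k=hull(c,(0,179),b,0,0)&(W[...,2]>125); q=W[k];print(n,len(q),q.mean(0),q[:,2].max()); 
    t=cen(k);print(t,ray(c,*t[:2],q[:,2].max()))
for (uu,vv,z) in ((235+308/4,175+122/4,97),(235+307/4,175+183/4,140),(235+305/4,175+178/4,147),(235+185/4,175+155/4,105)):
    p=ray(c,uu-.4,vv-.4,z);print(p,np.hypot(*(p-o)[:2]),ang(p,o))
E
```

```text
z med head 88.03818177236315 1258
head [467.13605173 -19.9099988 ] [467.16735963 -20.20546043  78.04510949]
red (np.float64(296.09090909090907), np.float64(200.72727272727272), 11) [505.08825979 -61.29953245  96.        ] 55.91705843145199 -0.8255357167857791
orange (np.float64(259.0625), np.float64(220.1875), 16) [447.80341097  44.39083762 111.        ] 67.43622342202819 1.8620409112282421
black (np.float64(267.0), np.float64(212.66666666666666), 3) [465.37309725  20.89491341 140.        ] 41.139520013068015 1.6144242474039143
peg 33 [464.49684488  20.94881437 185.12369253] 1346.803456480235
(np.float64(266.27272727272725), np.float64(210.78787878787878), 33) [ 311.00658727  -21.97791029 1346.80345648]
pawlpeg 26 [434.85031715 -94.36873387 237.51470457] 1346.803456480235
(np.float64(311.5), np.float64(219.92307692307693), 26) [ 311.00658727  -21.97791029 1346.80345648]
[ 491.9435503  -105.58758403   97.        ] 88.90425555369293 -1.2883728111858401
[ 443.2744637  -101.31356738  140.        ] 84.5540980043679 -1.857274048310109
[445.9577309  -99.54191674 147.        ] 82.12260133669503 -1.8320251321916587
[467.64379455 -17.2743931  105.        ] 2.9695363131975525 1.4096590575632446
```

```bash
cat >> h.py <<'E'
from scipy.spatial.transform import Rotation as R
def state():
    s=r.observe();M=R.from_rotvec(s["tool_rot"]);m=M.as_matrix()
    return s,M,m@[0,0,155]+s["ee_pos"],float(np.arctan2(m[1,1],m[0,1]))
def delta(g,phi):
    """row to bring grasp point to g (world), tool down, closing line at phi"""
    s,M,_,_=state()
    y=np.array([np.cos(phi),np.sin(phi),0]);z=np.array([0,0,-1.]);T=np.column_stack([np.cross(y,z),y,z])
    p=np.array(g)+[0,0,155]
    return np.r_[M.inv().apply(p-s["ee_pos"]),(M.inv()*R.from_matrix(T)).as_rotvec(degrees=True)].round(1).tolist()
E
python3 - <<'E'
from h import *
t=r.capture("top");c=r.capture("scene")
s,M,g,phi=state();print(g,phi,s["clock"],M.as_matrix().round(2).tolist())
# scene: blue mask, peg top, black peg
k=hull(c,(98,125),(285,325,180,225));y,x=np.nonzero(k)
for row in range(y.min(),y.max()+1):print(row,sorted(x[y==row])[::max(1,(y==row).sum()-1)],end=" ")
kb=hull(c,(0,179),(290,304,195,225),0,0)&(c["img"].sum(2)<160);y,x=np.nonzero(kb)
print();[print(row,x[y==row].min(),x[y==row].max(),end="; ") for row in np.unique(y)]
k=hull(t,(98,125),(300,325,190,230));y,x=np.nonzero(k);print();[print(row,x[y==row].min(),x[y==row].max(),end="; ") for row in np.unique(y)]
kb=hull(t,(0,179),(258,275,203,220),0,0)&(t["img"].sum(2)<300);y,x=np.nonzero(kb)
print();[print(row,x[y==row].min(),x[y==row].max(),end="; ") for row in np.unique(y)]
print()
def tri(a,b):
    f=lambda q:np.r_[[ (lambda h:h[:2]/h[2]-np.array(uv))(cc["mtx"]@(cc["pose"][:3,:3].T@(q-cc["pose"][:3,3]))) for cc,uv in((t,a),(c,b))]].ravel()
    from scipy.optimize import least_squares
    z=least_squares(f,[460,-50,120.]);return z.x,z.fun
print(tri((311.4,220),(310.3,195)))
E
```

```text
[ 199.32164227 -565.64150217  249.28691442] -1.2319644109913273 0.25 [[0.94, 0.33, -0.0], [0.33, -0.94, 0.0], [-0.0, -0.0, -1.0]]
193 [np.int64(309), np.int64(310)] 194 [np.int64(308), np.int64(312)] 195 [np.int64(307), np.int64(312)] 196 [np.int64(307), np.int64(312)] 197 [np.int64(308), np.int64(312)] 198 [np.int64(308), np.int64(312)] 199 [np.int64(308), np.int64(312)] 200 [np.int64(308), np.int64(312)] 201 [np.int64(308), np.int64(312)] 202 [np.int64(308), np.int64(312)] 203 [np.int64(294), np.int64(311)] 204 [np.int64(294), np.int64(312)] 205 [np.int64(295), np.int64(312)] 206 [np.int64(297), np.int64(312)] 207 [np.int64(302), np.int64(312)] 208 [np.int64(304), np.int64(311)] 209 [np.int64(306)] 
211 297 297; 212 297 297; 213 297 297; 214 297 298; 215 297 297; 216 297 297; 217 297 297; 218 297 297; 
206 309 309; 207 309 310; 208 308 310; 209 307 309; 210 306 308; 211 305 307; 212 305 306; 213 304 305; 214 303 305; 215 302 305; 216 301 305; 217 300 313; 218 300 314; 219 305 314; 220 307 314; 221 308 314; 222 308 314; 223 308 313; 224 309 313; 
209 266 266; 210 265 268; 211 265 268; 212 265 268; 213 266 268; 
(array([ 443.63626187, -101.11991192,  145.29928761]), array([ 0.0007372 ,  0.0077702 , -0.00999619, -0.0014947 ]))
```

```bash
python3 - <<'E'
from h import *
t=dict(r.capture("top"))
print(ray(t,311.6,219.3,147),ray(t,311.9,219.1,147),ray(t,266.3,211.2,150))
print(delta((446,-101,215),1.43))
E
```

```text
[ 445.39433584 -101.58573092  147.        ] [ 445.94030434 -102.41611852  147.        ] [468.16326125  22.45737557 150.        ]
[387.1, -356.4, 34.6, -0.0, -0.0, -152.5]
```

>>> send_rows(plan=[[387, -356, 34, 0, 0, -152.5], [387, -356, 34, 0, 0, -152.5], [387, -356, 34, 0, 0, -152.5], [387, -356, 34, 0, 0, -152.5], [387, -356, 34, 0, 0, -152.5], [387, -356, 34, 0, 0, -152.5], [387, -356, 34, 0, 0, -152.5], [387, -356, 34, 0, 0, -152.5], [387, -356, 34, 0, 0, -152.5], [387, -356, 34, 0, 0, -152.5], [387, -356, 34, 0, 0, -152.5], [387, -356, 34, 0, 0, -152.5], [387, -356, 34, 0, 0, -152.5], [387, -356, 34, 0, 0, -152.5], [387, -356, 34, 0, 0, -152.5], [387, -356, 34, 0, 0, -152.5], [387, -356, 34, 0, 0, -152.5], [387, -356, 34, 0, 0, -152.5], [387, -356, 34, 0, 0, -152.5], [387, -356, 34, 0, 0, -152.5]], claw=50, squeeze=25)

```text
clock: 2.3
ee_pos: [446.1, -101.5, 370.7]
tool_rot: [0.226, 3.133, -0.0]
contact_force: [-0.0, -0.7, -0.1]
opening: 0.582
grasp_force: 0.0
```

```bash
python3 - <<'E'
from h import *
t=r.capture("top");c=r.capture("scene")
s,M,g,phi=state();print(g,phi,s["clock"],s["joint_pos"].round(2),s["contact_force"],delta((445.7,-101.5,134),1.43))
a=cv2.resize(t["img"][165:255,235:335],(400,360));b=cv2.resize(c["img"][160:250,260:350],(360,360))
cv2.imwrite("pics/c1.png",np.hstack([a,b]))
E
```

```text
[ 446.09243536 -101.49949706  215.72295794] 1.4277893615532569 2.4 [-0.22  0.06 -0.43  1.08 -0.   -0.08] [0.16706688 0.1465997  0.8454918 ] [0.4, -0.1, 81.7, -0.0, 0.0, -0.1]
```

View pics/c1.png

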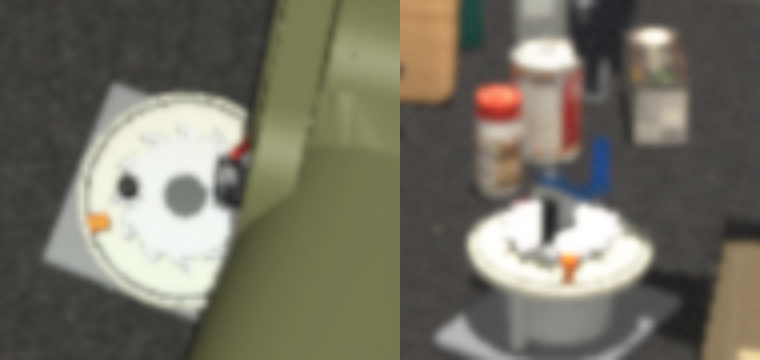

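The dark fingers are above the blue peg (scene crop about (597,90) over (600,160)). I'll descend and close on it.

>>> send_rows(plan=[[0, 0, 25, 0, 0, 0], [0, 0, 50, 0, 0, 0], [0, 0, 70, 0, 0, 0], [0, 0, 82, 0, 0, 0], [0, 0, 82, 0, 0, 0]])

```text
clock: 2.9
ee_pos: [445.3, -101.4, 287.3]
tool_rot: [-0.223, -3.131, -0.001]
contact_force: [0.2, -0.1, 0.0]
opening: 0.587
grasp_force: 0.0
```

>>> send_rows(plan=[[0, 0, 0, 0, 0, 0], [0, 0, 0, 0, 0, 0], [0, 0, 0, 0, 0, 0], [0, 0, 0, 0, 0, 0], [0, 0, 0, 0, 0, 0], [0, 0, 0, 0, 0, 0], [0, 0, 0, 0, 0, 0], [0, 0, 0, 0, 0, 0]], claw=0, squeeze=25)

```text
clock: 3.7
ee_pos: [446.6, -101.6, 289.7]
tool_rot: [0.221, 3.132, -0.0]
contact_force: [-0.1, 0.6, 6.5]
opening: 0.152
grasp_force: 25.0
```

```bash
cat >> h.py <<'E'
def arc(P,total,n,rad=None,z=None,turn=True):
    """rows moving the grasp point round P by total rad"""
    s,M,g,phi=state();v=(g-np.r_[P,g[2]])[:2];L=np.hypot(*v)
    if rad: v=v*rad/L
    for a in np.linspace(0,total,n+1)[1:]:
        ca,sa=np.cos(a),np.sin(a);q=np.r_[P[0]+ca*v[0]-sa*v[1],P[1]+sa*v[0]+ca*v[1],g[2]]
        print((M.inv().apply(q-g)).round(1).tolist(),round(-np.degrees(a),1))
E
python3 - <<'E'
from h import *
arc((491.3,-107),.88,11)
E
```

```text
[-0.2, -3.6, 0.0] -4.6
[-0.7, -7.1, 0.0] -9.2
[-1.5, -10.6, 0.0] -13.8
[-2.5, -14.0, 0.0] -18.3
[-3.9, -17.3, 0.0] -22.9
[-5.5, -20.5, 0.0] -27.5
[-7.3, -23.6, 0.0] -32.1
[-9.4, -26.5, 0.0] -36.7
[-11.7, -29.2, 0.0] -41.3
[-14.2, -31.8, 0.0] -45.8
[-16.9, -34.1, 0.0] -50.4
```

>>> send_rows(plan=[[-0.2, -3.6, 0, 0, 0, -4.6], [-0.7, -7.1, 0, 0, 0, -9.2], [-1.5, -10.6, 0, 0, 0, -13.8], [-2.5, -14, 0, 0, 0, -18.3], [-2.5, -14, 0, 0, 0, -18.3]])

```text
clock: 4.2
ee_pos: [447.8, -116.0, 289.7]
tool_rot: [-0.279, 3.126, -0.0]
contact_force: [3.6, 1.7, 3.5]
opening: 0.152
grasp_force: 24.8
```

```bash
python3 - <<'E'
from h import *
s,M,g,phi=state();print(g,phi,s["contact_force"],s["torque"],s["opening"],s["grasp_force"])
arc((491.3,-107),.56,8)
E
```

```text
[ 448.39106627 -115.938151    134.74053578] 1.7490428505286815 [3.58425581 1.73214032 3.52958401] [ 0.26851292 -0.78126696  0.03904916] 0.1517531528056702 24.835769534111023
[-0.2, -3.1, 0.0] -4.0
[-0.6, -6.1, 0.0] -8.0
[-1.2, -9.1, 0.0] -12.0
[-2.0, -12.1, 0.0] -16.0
[-3.1, -15.0, 0.0] -20.1
[-4.3, -17.8, 0.0] -24.1
[-5.7, -20.5, 0.0] -28.1
[-7.3, -23.1, 0.0] -32.1
```

>>> send_rows(plan=[[-0.2, -3.1, 0, 0, 0, -4], [-0.6, -6.1, 0, 0, 0, -8], [-1.2, -9.1, 0, 0, 0, -12], [-2, -12.1, 0, 0, 0, -16], [-3.1, -15, 0, 0, 0, -20], [-4.3, -17.8, 0, 0, 0, -24], [-5.7, -20.5, 0, 0, 0, -28], [-7.3, -23.1, 0, 0, 0, -32], [-7.3, -23.1, 0, 0, 0, -32]])

```text
clock: 5.1
ee_pos: [459.8, -136.9, 289.7]
tool_rot: [-1.129, 2.926, -0.0]
contact_force: [7.1, 3.4, 2.5]
opening: 0.153
grasp_force: 24.7
```

>>> send_rows(plan=[[0, 0, 0, 0, 0, 0], [0, 0, 0, 0, 0, 0], [0, 0, 0, 0, 0, 0], [0, 0, 0, 0, 0, 0]], claw=36)

```text
clock: 5.5
ee_pos: [457.5, -137.1, 288.4]
tool_rot: [1.13, -2.93, -0.001]
contact_force: [1.1, -0.7, -0.8]
opening: 0.423
grasp_force: 0.0
```

>>> send_rows(plan=[[0, 0, -20, 0, 0, 0], [0, 0, -50, 0, 0, 0], [0, 0, -75, 0, 0, 0], [0, 0, -75, 0, 0, 0]])

```text
clock: 5.9
ee_pos: [459.0, -137.6, 366.9]
tool_rot: [-1.129, 2.927, -0.005]
contact_force: [0.7, 0.6, 0.6]
opening: 0.42
grasp_force: 0.0
```

```bash
python3 - <<'E'
from h import *
s,M,g,phi=state();print(g,phi,s["contact_force"],s["joint_pos"].round(2))
P=np.array([467.2,-20]);a=1.62
for z in(212,134):print(delta((*(P+40*np.array([np.cos(a),np.sin(a)])),z),.05))
E
```

```text
[ 459.76100356 -137.85166723  211.91754689] 2.307053958865634 [0.6617722  0.64748286 0.58588639] [-0.29  0.1  -0.4   1.07 -0.   -1.03]
[-110.4, 112.5, -0.3, 0.0, 0.4, 129.3]
[-110.2, 112.9, 77.7, 0.0, 0.4, 129.3]
```

>>> send_rows(plan=[[-110.5, 112.7, 0, 0, 0.3, 129.3], [-110.5, 112.7, 0, 0, 0.3, 129.3], [-110.5, 112.7, 0, 0, 0.3, 129.3], [-110.5, 112.7, 0, 0, 0.3, 129.3], [-110.5, 112.7, 0, 0, 0.3, 129.3], [-110.5, 112.7, 0, 0, 0.3, 129.3], [-110.5, 112.7, 0, 0, 0.3, 129.3], [-110.5, 112.7, 0, 0, 0.3, 129.3], [-110.5, 112.7, 0, 0, 0.3, 129.3], [-110.5, 112.7, 0, 0, 0.3, 129.3], [-110.5, 112.7, 0, 0, 0.3, 129.3], [-110.5, 112.7, 0, 0, 0.3, 129.3], [-110.5, 112.7, 0, 0, 0.3, 129.3], [-110.5, 112.7, 0, 0, 0.3, 129.3], [-110.5, 112.7, 0, 0, 0.3, 129.3], [-110.5, 112.7, 0, 0, 0.3, 129.3], [-110.5, 112.7, 0, 0, 0.3, 129.3]], claw=45)

```text
clock: 7.6
ee_pos: [463.6, 20.5, 362.8]
tool_rot: [-2.162, -2.273, 0.004]
contact_force: [-0.2, -0.5, -0.2]
opening: 0.524
grasp_force: 0.0
```

```bash
python3 - <<'E'
from h import *
t=r.capture("top");c=r.capture("scene")
s,M,g,phi=state();print(g,phi,s["clock"],s["joint_pos"].round(2),s["contact_force"],delta((465.2,20,134),.05))
a=cv2.resize(t["img"][165:255,235:335],(400,360));b=cv2.resize(c["img"][160:250,260:350],(360,360))
cv2.imwrite("pics/c2.png",np.hstack([a,b]))
E
```

```text
[462.96060031  20.71853392 208.09951498] 0.052416863596959205 7.7 [ 0.04  0.08 -0.43  1.06  0.    1.56] [-0.03653331 -0.04692696  0.10128421] [-0.7, 1.8, 74.1, -0.3, -0.1, 0.1]
```

View pics/c2.png

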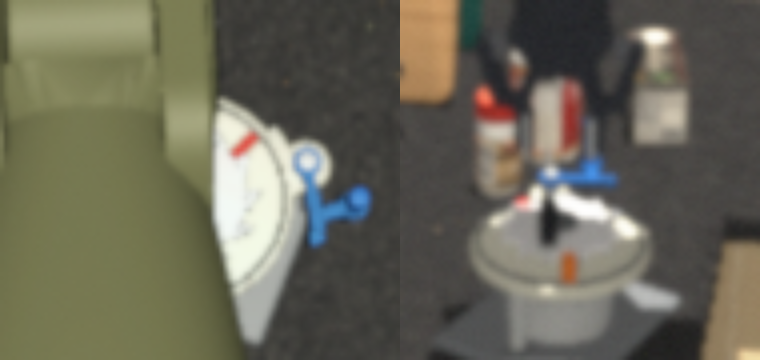

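The pawl is clear, with its nose at (318,240) outside the head, and the fingers straddle the black peg at (550,220). I'll descend, close to a loose cage and start winding.

>>> send_rows(plan=[[-0.5, 1, 25, -0.3, -0.1, 0], [-0.5, 1.8, 50, -0.3, -0.1, 0], [-0.5, 1.8, 65, -0.3, -0.1, 0], [-0.5, 1.8, 74, -0.3, -0.1, 0], [-0.5, 1.8, 74, -0.3, -0.1, 0]])

```text
clock: 8.2
ee_pos: [464.9, 20.2, 288.5]
tool_rot: [-2.163, -2.277, 0.001]
contact_force: [0.0, -0.1, -0.1]
opening: 0.532
grasp_force: 0.0
```

>>> send_rows(plan=[[0, 0, 0, 0, 0, 0], [0, 0, 0, 0, 0, 0], [0, 0, 0, 0, 0, 0], [0, 0, 0, 0, 0, 0], [0, 0, 0, 0, 0, 0], [0, 0, 0, 0, 0, 0]], claw=19, squeeze=20)

```text
clock: 8.8
ee_pos: [466.9, 20.4, 290.9]
tool_rot: [2.162, 2.275, 0.006]
contact_force: [5.9, 0.6, 1.3]
opening: 0.22
grasp_force: 2.7
```

```bash
python3 - <<'E'
from h import *
s,M,g,phi=state();print(g,phi,s["contact_force"],s["opening"]*85.4,s["grasp_force"])
arc((467.2,-20),1.2,16,rad=40)
E
```

```text
[467.74575257  20.43391563 135.89007711] 0.05086599352293969 [5.86076406 0.62705002 1.25773298] 18.828002573357914 2.6717548817396164
[-0.4, -3.0, -0.0] -4.3
[-0.5, -6.0, -0.0] -8.6
[-0.9, -9.0, -0.0] -12.9
[-1.5, -11.9, -0.1] -17.2
[-2.3, -14.8, -0.1] -21.5
[-3.3, -17.6, -0.1] -25.8
[-4.5, -20.4, -0.1] -30.1
[-6.0, -23.0, -0.1] -34.4
[-7.6, -25.5, -0.1] -38.7
[-9.4, -27.9, -0.2] -43.0
[-11.4, -30.2, -0.2] -47.3
[-13.5, -32.3, -0.2] -51.6
[-15.8, -34.2, -0.2] -55.9
[-18.3, -35.9, -0.2] -60.2
[-20.8, -37.5, -0.2] -64.5
[-23.5, -38.9, -0.2] -68.8
```

>>> send_rows(plan=[[0, -3, 0, 0, 0, -4.3], [-0.3, -6, 0, 0, 0, -8.6], [-0.8, -9, 0, 0, 0, -12.9], [-1.5, -12, 0, 0, 0, -17.2], [-2.3, -15, 0, 0, 0, -21.5], [-3.3, -17.8, 0, 0, 0, -25.8], [-4.5, -20.5, 0, 0, 0, -30.1], [-6, -23, 0, 0, 0, -34.4], [-7.6, -25.5, 0, 0, 0, -38.7], [-9.4, -28, 0, 0, 0, -43]])

```text
clock: 9.8
ee_pos: [439.3, 10.0, 290.9]
tool_rot: [1.172, 2.91, 0.007]
contact_force: [4.6, 4.7, 1.8]
opening: 0.222
grasp_force: 3.0
```

```bash
python3 - <<'E'
from h import *
s,M,g,phi=state();print(g,phi,s["contact_force"],s["torque"],s["opening"]*85.4,s["grasp_force"],np.hypot(*(g[:2]-[467.2,-20])),ang(g,np.array([467.2,-20,0])))
arc((467.2,-20),1.2,16,rad=40)
E
```

```text
[440.06824723  10.3603337  135.8680385 ] 0.8049173263973767 [4.62819816 4.67192613 1.84044267] [ 0.84003809 -0.93717676 -0.03085409] 18.955337810668194 3.0329199135303497 40.71709555921306 2.3000964487304136
[-0.6, -3.1, -0.0] -4.3
[-0.7, -6.0, -0.0] -8.6
[-1.0, -9.0, -0.0] -12.9
[-1.6, -12.0, -0.1] -17.2
[-2.4, -14.9, -0.1] -21.5
[-3.4, -17.7, -0.1] -25.8
[-4.6, -20.5, -0.1] -30.1
[-6.0, -23.1, -0.1] -34.4
[-7.6, -25.6, -0.1] -38.7
[-9.4, -28.1, -0.1] -43.0
[-11.3, -30.3, -0.1] -47.3
[-13.4, -32.4, -0.1] -51.6
[-15.7, -34.4, -0.2] -55.9
[-18.1, -36.2, -0.2] -60.2
[-20.7, -37.8, -0.2] -64.5
[-23.3, -39.2, -0.2] -68.8
```

>>> send_rows(plan=[[-0.1, -3, 0, 0, 0, -4.3], [-0.4, -6, 0, 0, 0, -8.6], [-0.9, -9, 0, 0, 0, -12.9], [-1.6, -12, 0, 0, 0, -17.2], [-2.4, -15, 0, 0, 0, -21.5], [-3.4, -17.7, 0, 0, 0, -25.8], [-4.6, -20.5, 0, 0, 0, -30.1], [-6, -23.1, 0, 0, 0, -34.4], [-7.6, -25.6, 0, 0, 0, -38.7], [-9.4, -28.1, 0, 0, 0, -43], [-11.3, -30.3, 0, 0, 0, -47.3], [-13.4, -32.4, 0, 0, 0, -51.6], [-15.7, -34.4, 0, 0, 0, -55.9], [-18.1, -36.2, 0, 0, 0, -60.2], [-20.7, -37.8, 0, 0, 0, -64.5], [-23.3, -39.2, 0, 0, 0, -68.8]])

```text
clock: 11.4
ee_pos: [426.8, -34.1, 290.0]
tool_rot: [-0.678, 3.067, 0.006]
contact_force: [-1.4, 4.3, 5.4]
opening: 0.217
grasp_force: 3.0
```

```bash
python3 - <<'E'
from h import *
t=r.capture("top");c=r.capture("scene")
a=cv2.resize(t["img"][165:255,235:335],(400,360));b=cv2.resize(c["img"][190:250,265:345],(480,360))
cv2.imwrite("pics/c3.png",np.hstack([a[:,:320],b]))
s,M,g,phi=state();print(g,phi,s["contact_force"],s["opening"]*85.4,s["grasp_force"],np.hypot(*(g[:2]-[467.2,-20])),ang(g,np.array([467.2,-20,0])))
arc((467.2,-20),.7,14,rad=40)
E
```

```text
[426.80997005 -33.8852167  134.87992316] 2.0035822641991814 [-1.28814969  3.86343564  3.30285179] 19.283421104645154 2.323615998029709 42.71011311656192 -2.8104712485317567
[-2.5, -2.3, -0.0] -2.9
[-2.5, -4.3, -0.0] -5.7
[-2.5, -6.3, -0.0] -8.6
[-2.7, -8.3, -0.0] -11.5
[-2.9, -10.2, -0.0] -14.3
[-3.3, -12.2, -0.0] -17.2
[-3.7, -14.2, -0.0] -20.1
[-4.3, -16.1, -0.0] -22.9
[-4.9, -18.0, -0.0] -25.8
[-5.6, -19.8, -0.0] -28.6
[-6.4, -21.7, -0.0] -31.5
[-7.4, -23.5, -0.1] -34.4
[-8.4, -25.2, -0.1] -37.2
[-9.4, -26.9, -0.1] -40.1
```

View pics/c3.png

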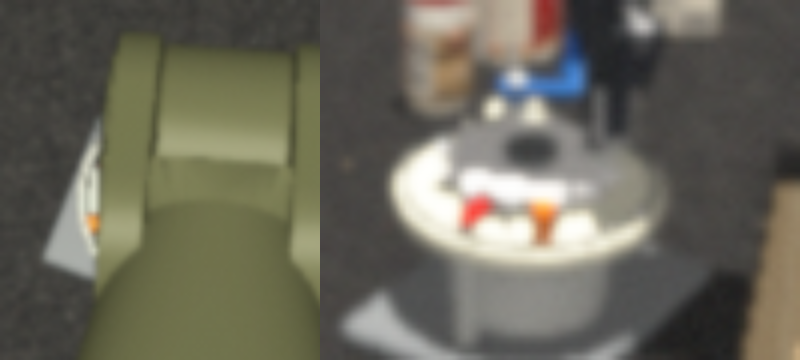

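Seen from the scene camera, the red lug at (475,210) is approaching the orange block at (543,220). I'll measure the gap.

```bash
cat > gap.py <<'E'
from h import *
c=r.capture("scene");o=np.array([467.2,-20,0]);box=(330-65,345,205,240)
k=hull(c,(0,6),box,140,90)|hull(c,(172,179),box,140,90);kt=hull(c,(8,22),box,140,60)
for n,m,z in(("red",k,95),("orange",kt,99)):
    y,x=np.nonzero(m);print(n,len(x),x.min(),x.max(),y.min(),y.max())
    p=ray(c,x.mean(),y.mean(),z);print(p,np.hypot(*(p-o)[:2]),ang(p,o))
    for e in(x.min()-.5,x.max()+.5):p=ray(c,e,y.mean(),z);print(ang(p,o))
E
python3 gap.py
```

```text
red 9 289 292 223 226
[488.95099255  32.95940131  95.        ] 57.252107949266346 1.181090827361507
1.0973533452253543
1.293934030337753
orange 12 300 303 224 228
[449.44435007  38.17632675  99.        ] 60.825554647042736 1.867020604816813
1.748139572115822
1.965833090766898
```

>>> send_rows(plan=[[-0.8, -2.1, 0, 0, 0, -2.9], [-1.5, -4.2, 0, 0, 0, -5.7], [-2.2, -6.3, 0, 0, 0, -8.6], [-2.6, -8.3, 0, 0, 0, -11.5], [-2.9, -10.2, 0, 0, 0, -14.3], [-3.3, -12.2, 0, 0, 0, -17.2], [-3.7, -14.2, 0, 0, 0, -20.1]])

```text
clock: 12.25
ee_pos: [435.6, -45.7, 289.5]
tool_rot: [1.2, -2.903, -0.004]
contact_force: [-4.1, 4.2, 3.8]
opening: 0.221
grasp_force: 2.9
```

```bash
python3 gap.py; python3 - <<'E'
from h import *
s,M,g,phi=state();print(g,phi,s["contact_force"],M.inv().apply(s["contact_force"]),s["opening"]*85.4,np.hypot(*(g[:2]-[467.2,-20])),ang(g,np.array([467.2,-20,0])))
arc((467.2,-20),.3,12)
E
```

```text
red 5 295 296 225 227
[470.90216045  36.74560518  95.        ] 56.8662439298923 1.5056472964078687
1.4553897010693193
1.5690279537585192
orange 12 300 303 224 228
[449.63146452  37.10731422  99.        ] 59.748629907867304 1.8692481350568313
1.7481334541991687
1.9698370940973537
[435.56270313 -45.57233133 134.51376553] 2.3566773498900213 [-3.3973172   4.48092068  4.42256472] [-0.77082162  5.58033819 -4.40966584] 19.278275985086292 40.68000347665104 -2.4618130165940384
[0.1, -1.0, -0.0] -1.4
[0.2, -2.0, -0.0] -2.9
[0.2, -3.0, -0.0] -4.3
[0.2, -4.1, -0.0] -5.7
[0.2, -5.1, -0.0] -7.2
[0.2, -6.1, -0.0] -8.6
[0.1, -7.1, -0.0] -10.0
[0.0, -8.1, -0.0] -11.5
[-0.1, -9.1, -0.0] -12.9
[-0.2, -10.1, -0.0] -14.3
[-0.4, -11.1, -0.0] -15.8
[-0.5, -12.1, -0.0] -17.2
```

>>> send_rows(plan=[[0, -1, 0, 0, 0, -1.4], [0, -2, 0, 0, 0, -2.9], [0, -3, 0, 0, 0, -4.3], [0, -4, 0, 0, 0, -5.7], [0, -5, 0, 0, 0, -7.2], [0, -5, 0, 0, 0, -7.2]])

```text
clock: 12.9
ee_pos: [439.0, -49.4, 289.4]
tool_rot: [1.377, -2.823, -0.004]
contact_force: [-3.7, 3.7, 3.9]
opening: 0.221
grasp_force: 2.5
```

>>> send_rows(plan=[[0, -0.5, 0, 0, 0, -0.7], [0, -1, 0, 0, 0, -1.4], [0, -1, 0, 0, 0, -1.4]])

```text
clock: 13.2
ee_pos: [439.7, -49.9, 289.4]
tool_rot: [1.411, -2.806, -0.004]
contact_force: [-4.0, 3.7, 4.6]
opening: 0.226
grasp_force: 2.7
```

```bash
cat > f.py <<'E'
from h import *
s,M,g,phi=state();print(s["clock"],phi,M.inv().apply(s["contact_force"]).round(2),np.hypot(*(g[:2]-[467.2,-20])),ang(g,np.array([467.2,-20,0])))
E
python3 f.py; python3 gap.py
```

```text
13.2 2.5028538459172123 [-0.61  5.39 -4.54] 40.672284583242764 -2.323226392228211
red 10 296 299 225 228
[463.34246297  37.14801779  95.        ] 57.27806325096244 1.6381948888837643
1.519427387332121
1.7492905408942652
orange 13 300 303 224 228
[450.16166843  39.5201806   99.        ] 61.91087659475766 1.8496017561735763
1.7481459117719484
1.9616775578798367
```

>>> send_rows(plan=[[0, -0.5, 0, 0, 0, -0.7], [0, -1, 0, 0, 0, -1.4], [0, -1, 0, 0, 0, -1.4]])

```text
clock: 13.55
ee_pos: [440.5, -50.6, 289.3]
tool_rot: [1.445, -2.788, -0.004]
contact_force: [-4.5, 3.5, 3.4]
opening: 0.224
grasp_force: 2.6
```

```bash
python3 f.py
```

```text
13.55 2.527236015729522 [-0.27  5.74 -3.42] 40.65359809567118 -2.29958799962705
```

>>> send_rows(plan=[[0, -0.4, 0, 0, 0, -0.5], [0, -0.8, 0, 0, 0, -1], [0, -0.8, 0, 0, 0, -1]])

```text
clock: 13.85
ee_pos: [441.1, -51.0, 289.4]
tool_rot: [1.469, -2.775, -0.004]
contact_force: [-4.8, 3.6, 4.8]
opening: 0.224
grasp_force: 2.7
```

```bash
python3 f.py
```

```text
13.85 2.5446348091258972 [-0.26  6.04 -4.8 ] 40.58892202945561 -2.2799786704020333
```

>>> send_rows(plan=[[0, -0.3, 0, 0, 0, -0.4], [0, -0.6, 0, 0, 0, -0.8], [0, -0.6, 0, 0, 0, -0.8]])

```text
clock: 14.15
ee_pos: [441.5, -51.4, 289.4]
tool_rot: [1.489, -2.765, -0.004]
contact_force: [-4.6, 3.0, 4.4]
opening: 0.226
grasp_force: 2.7
```

```bash
python3 f.py
```

```text
14.15 2.5585090043510386 [ 0.06  5.5  -4.37] 40.5974081081941 -2.266322040033264
```

>>> send_rows(plan=[[0, -0.3, 0, 0, 0, -0.4], [0, -0.6, 0, 0, 0, -0.8], [0, -0.6, 0, 0, 0, -0.8]])

```text
clock: 14.45
ee_pos: [441.8, -51.6, 289.3]
tool_rot: [1.508, -2.754, -0.005]
contact_force: [-5.6, 4.4, 4.9]
opening: 0.22
grasp_force: 3.3
```

```bash
python3 f.py
```

```text
14.45 2.5725396262444797 [-0.65  7.14 -4.85] 40.5813257092082 -2.260054088049335
```

>>> send_rows(plan=[[0, -0.3, 0, 0, 0, 0], [0, -0.6, 0, 0, 0, 0], [0, -0.6, 0, 0, 0, 0]])

```text
clock: 14.75
ee_pos: [442.0, -51.8, 289.2]
tool_rot: [1.508, -2.754, -0.006]
contact_force: [-6.6, 4.2, 6.7]
opening: 0.22
grasp_force: 4.0
```

```bash
python3 f.py;python3 gap.py
```

```text
14.75 2.5725352352341897 [-0.04  7.85 -6.66] 40.56777176333979 -2.257150030648851
red 9 297 299 225 228
[460.54180444  38.84700336  95.        ] 59.22247353920276 1.6834613662704812
1.5819174059799388
1.7492595394129853
orange 18 300 303 224 229
[449.84407824  42.31309069  99.        ] 64.68500051708092 1.8424392441439625
1.7481601862139597
1.952297702971749
```

>>> send_rows(plan=[[0, -0.6, 0, 0, 0, 0], [0, -1.2, -0.4, 0, 0, 0], [0, -1.8, -0.8, 0, 0, 0], [0, -1.8, -0.8, 0, 0, 0]])

```text
clock: 15.2
ee_pos: [442.4, -52.3, 289.3]
tool_rot: [1.507, -2.752, -0.01]
contact_force: [-9.4, 6.7, 5.0]
opening: 0.221
grasp_force: 5.5
```

```bash
python3 f.py
```

```text
15.2 2.5727147461068385 [-0.6  11.6  -4.89] 40.91163232654743 -2.2525907820542947
```

>>> send_rows(plan=[[0, -0.6, -0.3, 0, 0, 0], [0, -1.2, -0.6, 0, 0, 0], [0, -1.7, -0.8, 0, 0, 0], [0, -1.7, -0.8, 0, 0, 0], [0, -1.7, -0.8, 0, 0, 0], [0, -1.7, -0.8, 0, 0, 0]])

```text
clock: 15.8
ee_pos: [442.8, -52.9, 289.3]
tool_rot: [1.506, -2.75, -0.014]
contact_force: [-11.1, 8.5, 2.6]
opening: 0.223
grasp_force: 6.8
```

```bash
python3 f.py
```

```text
15.8 2.5729860342156687 [-1.16 13.98 -2.43] 41.227238021684855 -2.2472375586154163
```

>>> send_rows(plan=[[0, -0.4, 0, 0, 0, 0], [0, -0.8, 0, 0, 0, 0], [0, -0.8, 0, 0, 0, 0], [0, -0.8, 0, 0, 0, 0], [0, -0.8, 0, 0, 0, 0], [0, -0.8, 0, 0, 0, 0], [0, -0.8, 0, 0, 0, 0], [0, -0.8, 0, 0, 0, 0], [0, -0.8, 0, 0, 0, 0], [0, -0.8, 0, 0, 0, 0]])

```text
clock: 16.8
ee_pos: [443.1, -53.1, 289.3]
tool_rot: [1.506, -2.75, -0.015]
contact_force: [-12.2, 9.6, 5.2]
opening: 0.221
grasp_force: 7.9
```

```bash
python3 f.py
```

```text
16.8 2.5731602888504312 [-1.5  15.55 -5.  ] 41.21047349370201 -2.244241248194233
```

>>> send_rows(plan=[[0, 1.5, 0, 0, 0, 0], [0, 3, 0, 0, 0, 0], [0, 4.5, 0, 0, 0, 0], [0, 6, 0, 0, 0, 0], [0, 6, 0, 0, 0, 0]])

```text
clock: 17.3
ee_pos: [441.6, -51.4, 290.7]
tool_rot: [1.508, -2.755, -0.001]
contact_force: [-4.1, 1.9, -3.5]
opening: 0.22
grasp_force: 2.4
```

```bash
python3 f.py
```

```text
17.3 2.572633279066049 [0.61 4.47 3.46] 40.5518105363846 -2.25985144693133
```

>>> send_rows(plan=[[0, 1, 0, 0, 0, 0], [0, 1, 0, 0, 0, 0], [0, 1, 0, 0, 0, 0], [0, 1, 0, 0, 0, 0], [0, 1, 0, 0, 0, 0], [0, 1, 0, 0, 0, 0]], claw=44)

```text
clock: 17.9
ee_pos: [441.9, -51.1, 291.3]
tool_rot: [-1.508, 2.754, -0.001]
contact_force: [-0.2, -0.0, -0.0]
opening: 0.515
grasp_force: 0.0
```

```bash
python3 f.py; python3 gap.py
```

```text
17.9 2.572718568210478 [0.09 0.14 0.02] 39.88626244048914 -2.248015172851023
red 9 297 299 225 228
[460.54180444  38.84700336  95.        ] 59.22247353920276 1.6834613662704812
1.5819174059799388
1.7492595394129853
orange 18 300 303 224 229
[449.84407824  42.31309069  99.        ] 64.68500051708092 1.8424392441439625
1.7481601862139597
1.952297702971749
```

Force is zero and the lug hasn't moved. I'll retreat upwards and check.

>>> send_rows(plan=[[0, 0, -20, 0, 0, 0], [0, 0, -50, 0, 0, 0], [0, 0, -90, 0, 0, 0], [0, 0, -130, 0, 0, 0], [30, 0, -150, 0, 0, 0], [75, 0, -150, 0, 0, 0], [75, 0, -150, 0, 0, 0], [75, 0, -150, 0, 0, 0]])

```text
clock: 18.75
ee_pos: [400.8, -114.9, 441.4]
tool_rot: [-1.505, 2.756, -0.001]
contact_force: [0.1, 0.7, 0.7]
opening: 0.513
grasp_force: 0.0
```

```bash
python3 f.py; python3 - <<'E'
from h import *
t=r.capture("top");c=r.capture("scene")
a=cv2.resize(t["img"][165:255,235:325],(360,360));b=cv2.resize(c["img"][185:245,265:338],(438,360))
cv2.imwrite("pics/c4.png",np.hstack([a,b]))
E
```

```text
18.75 2.5704366679839685 [-0.64  0.23 -0.67] 115.56025618671896 -2.179070760913565
```

View pics/c4.png

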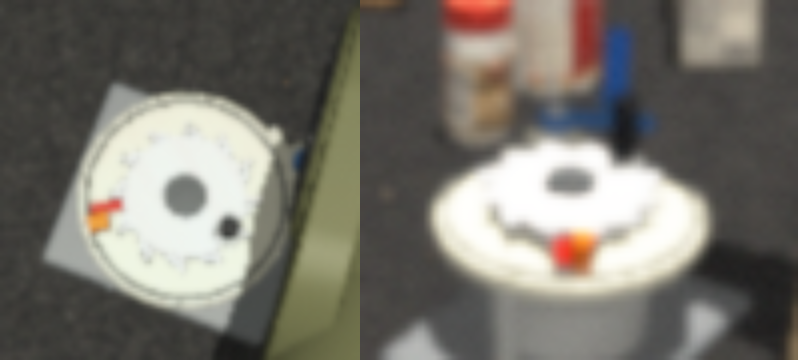

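The red lug sits flush against the orange block (top crop (105,210)), the pawl is still out, and the arm is clear. Handing in.

```bash
python3 -c "
from rig import r
print(r.hand_in())"
```

```text
the job is handed in; nothing more can be done
None
```

The job is handed in: the pawl is swung out and left out, the red lug rests against the orange stop after about 0.8 s of pressing at about 15 N, and the arm is clear, touching nothing.

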